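# Fit the control knob to the bench unit and hold it pressed

### The arm

A 6-joint arm with a two-finger parallel gripper is mounted at the origin on a cart in front of the work surface, level with it; the furniture and walls round the work are solid. World frame = base frame: x ahead of the robot, y to its left, z up, the work surface at z = 0. Lengths are in mm, angles in rad, forces in N, time in s.
With the tool pointing down it reaches from about 275 to 1000 mm from the base axis. Payload 8.4 kg.
Tool frame: the origin (TCP) lies at the centre of the arm's flange, where the gripper is bolted on; the fingertips stand r.tip_extent ahead of it and the grasp point (between the pads) lies 155 mm ahead of it (r.tip_extent is the distance from the TCP to the fingertips, in mm); z points along the fingers, y is the direction in which the jaws open and shut (so a half turn about z gives the same grasp; the last joint's range is limited). The gripper opens to 85 mm and grips with 20 to 120 N. Pads are 22 mm wide; open, the fingers measure 114 mm over their backs; the gripper's body (76 mm by 85 mm) begins 54 mm behind the grasp point. The pads swing forward as they close: fully open they stand 13 mm farther back than shut.
Start: joints at [-1.157, 0.353, 1.633, -0, 1.155, -0.002], TCP at [252.451, -571.75, 404.681] pointing down, gripper open.
Joint ranges: [-2.63, 2.63], [-0.92, 2.1], [0.06, 2.66], [-1.3, 4.44], [0, 2.69], [-3.02, 3.02]. Speed limits (rad/s): [2.22, 2.22, 2.79, 3.14, 3.14, 3.14].

### API

Orientations are given as [roll, pitch, yaw] about the fixed x, y, z axes, in that order (R = Rz(yaw) Ry(pitch) Rx(roll)).
In Python, from rig import sense, grab_frame, job, r gives the robot as it stands. The module is installed in compiled form; this text tells all that it offers.
- The arm moves only by the shell command python3 -m creep 'ROWS' [FORCE]. ROWS is JSON, a list of rows, each a list of 7 numbers: the turn, a rotation vector about the tool's x, y, z in rad, then the shift along the tool's x, y, z in mm, then the closure, from 0 (fully open) to 1 (shut). In form: [[wx, wy, wz, dx, dy, dz, fingers], ...]. A call has 1 to 10 rows; each row shifts and turns the pose as measured when the row begins, along the tool's axes as they then stand; what a row does not reach is not made up. A row lasts 1/12 s, in which the tool goes at most 41.7 mm and 7.16 degrees, less where a joint would pass 70% of its speed; a pose out of reach is approached as far as the arm can. A call with a gripper value outside its range is refused whole. The fingers move at their own pace and stop on an object; FORCE is the grip in N (left out, the last holds). Time passes only in rows, so rows that do not move let the fingers close. It gives the time, the measured TCP pose, the force and the opening at its end, in the units of the state.
- sense(): the state, without advancing time (a new reading comes with each control period).
- grab_frame(name): name is "scene" or "top"; returns a dict with "color" (400x640x3 uint8, red, green, blue), "mtx" (3x3 intrinsics, pixels), "distortion" ([k1, k2, p1, p2, k3] as OpenCV has them; the pictures are not rectified), "T" (4x4, takes a point from camera to world coordinates). Camera axes: x right, y down, z forward; pixel columns grow to the right and rows downward; lengths in mm; the calibration is good to about 2 mm. A picture is of the moment at which its call begins. There is no depth.
- job.sign_off(): hands the job in, once; it reports no verdict.
The state is a dict: "clock": time; "qpos": joint angles; "qvel": joint speeds; "joint_efforts": joint torques, N m; "eef_pos": TCP position; "tcp_rot": TCP orientation; "contact_force": force on the tool from outside, world axes, zero at the start; "wrist_torque": the same for the moment, N m; "opening": opening from 0.0 (shut) to 1.0 (fully open).
Only numpy, scipy, OpenCV 4.12 (cv2) and the standard library are available. Lean on these libraries where they do the work, as an engineer would, in place of code of your own. Each camera call takes 0.05 s, during which the arm holds its last target.

### The job

The bench control unit has lost the knob of its push shaft. First turn the unit's selector to the position marked with the long bar (the others have dots) and leave it there; then pick up the flat-sided pointer knob, turn it so that its D-bore matches the D-shaft, push it fully home on the shaft, and keep the sprung shaft pressed in through the knob: finish still holding the knob and pressing. Leave the star-shaped knob and the other loose things on the worktop where they are.

Things in the scene. Friction and masses are not known exactly. Their poses are not given: they have to be found in the camera images.
- unit: Grey control unit, dark top panel, 120 (x) x 180 (y) x 45 mm high, fixed. Origin: centre of its underside; z up, +x its far side; panel at z = 45 mm. Selector axis at x = -8, y = +45 mm, push shaft at x = -8, y = -45 mm. Marks ahead of the selector, 24 mm or more from its axis: three white dots and one white bar 14 x 3 mm, the third from the left (from +y).
- selector (a joint): Angle of the selector, rad, growing clockwise from above; at 0 the pointer looks along the unit's +x. Snaps into four detents at -0.9, -0.3, 0.3 and 0.9; the bar mark is at 0.3, the dots at the others. Stops at -1.1 and 1.1. Turning takes about 0.1 N m at most. It starts in one of the first two detents or between them.
- selector_grip (a point): On the selector's axis, 15 mm above the panel; turns with it: x axis along the pointer (yaw = unit's yaw minus the joint angle), z up. Black skirt 35 mm across, 5 mm high, carrying a grip bar 10 mm wide, 5 to 25 mm above the panel, from 15 mm behind the axis to 16 mm ahead, tapered over the last 6 mm; a white line runs to the pointer end.
- shaft_tip (a point): Centre of the top of the brass D-shaft, 26 mm above the panel, unpressed; moves down with it. x axis: the way the shaft's flat faces; z up. Shaft 12 mm in diameter, flat 3 mm from the axis along its whole length, tip chamfered 1.5 mm. It does not turn; its yaw on the unit differs from run to run. It stands in a nut 23 mm across, 4.5 mm high.
- push_shaft (a joint): How far the D-shaft is pressed down, m: 0 as it stands, 0.004 at the end stop. A spring resists with about 3.6 N at first and 7.2 N at the stop.
- dial_knob: Loose black pointer knob, upright, 24 mm high, 30 mm across, flats facing +y and -y, 26 mm apart, full height; nose at +x to 18.5 mm, white line on top from axis to +x. Origin: centre of underside. D-bore open below, 16 mm deep, 0.8 mm play, 1.5 mm lead-in, bore flat on the +x side: fits when +x points as the shaft's flat (+-9 degrees). Home: origin 16 mm below the shaft tip. About 40 g.
- star_knob: Loose black clamping knob with five round lobes, 39 mm across, 26 mm high, closed below; it and the pointer knob may swap places. Not to be used. Origin: centre of its underside.
- solder_reel: Reel of solder, 48 mm across, 41 mm high. Leave alone. Origin: underside.
- heat_tape: Roll of amber tape, 62 mm across, 15 mm high. Leave alone. Origin: underside.
- jar: Small flux jar with yellow lid, 36 mm across, 39 mm high. Leave alone. Origin: underside.
- lens: Black eye lens ring, 30 mm across, 13 mm high. Leave alone. Origin: underside.

How it is judged:
By the outcome, as a careful person would: the job done as asked, in the order asked, and still so for the second after the job is handed in, while the arm keeps its last pose, push and grip.
It also fails if it takes over 54 s, if anything falls off the work surface, if the arm or the gripper's body presses on something with over 40 N, if the wrist force passes 120 N, or if a joint passes its speed limit or range.

## Working session

There is one attempt and no reset: what is moved stays moved. The work goes in short steps, Python scripts to look and compute and a shell command to move; the robot and the scene stay as the last step left them, time stands still between calls to the robot, and variables do not carry over. Pictures are saved under pics/ and viewed, and the job is handed in when it is done.

```bash
mkdir -p pics; ls; python3 - <<'E'
from rig import sense, grab_frame, job, r
import cv2
print(sense()); print(r.tip_extent)
for n in ("scene","top"):
    f=grab_frame(n); cv2.imwrite(f"pics/{n}0.png",f["color"][:,:,::-1]); print(n,f["mtx"],f["distortion"],f["T"])
E
```

```text
pics
{'clock': 0.0, 'qpos': array([-1.15740901e+00,  3.53615526e-01,  1.63410908e+00, -4.55416210e-06,
        1.15519568e+00, -2.38305378e-03]), 'qvel': array([ 4.68931735e-04,  5.45553410e-04, -6.22762196e-05, -1.91230395e-03,
        1.43262111e-03, -4.50408259e-04]), 'joint_efforts': array([-1.01675487e-03, -6.05251622e+01, -3.42067623e+01, -1.38061189e-06,
        9.37240839e-03, -6.72412227e-06]), 'eef_pos': array([ 252.35190286, -571.54107999,  403.992617  ]), 'tcp_rot': array([-3.14026501e+00,  1.00020307e-06,  4.15772214e-01]), 'contact_force': array([ 0.48387278, -0.90977434, -0.04440723]), 'wrist_torque': array([0.01406295, 0.02925976, 0.00038757]), 'opening': 0.9999285323190812}
173.4
scene [[420.08986454   0.         317.16601799]
 [  0.         420.08986454 201.36402713]
 [  0.           0.           1.        ]] [-0.0890582  0.         0.         0.         0.       ] [[-8.79093066e-01 -3.36261864e-01  3.37821462e-01  2.03093065e+02]
 [-4.76337976e-01  6.45413875e-01 -5.97112269e-01  5.02234260e+02]
 [-1.72485743e-02 -6.85834447e-01 -7.27553158e-01  7.33906817e+02]
 [ 0.00000000e+00  0.00000000e+00  0.00000000e+00  1.00000000e+00]]
top [[371.25160835   0.         311.8044754 ]
 [  0.         371.25160835 196.53708014]
 [  0.           0.           1.        ]] [-0.01330571  0.          0.          0.          0.        ] [[ 3.25137812e-03 -9.89016986e-01  1.47766133e-01  3.40344316e+02]
 [-9.99890082e-01 -1.07780181e-03  1.47872614e-02 -1.55345102e+01]
 [-1.44655901e-02 -1.47797970e-01 -9.88911779e-01  1.03793247e+03]
 [ 0.00000000e+00  0.00000000e+00  0.00000000e+00  1.00000000e+00]]
```

View pics/scene0.png

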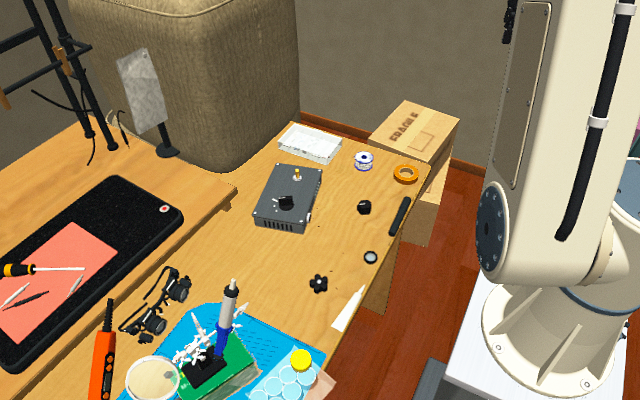

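View pics/top0.png

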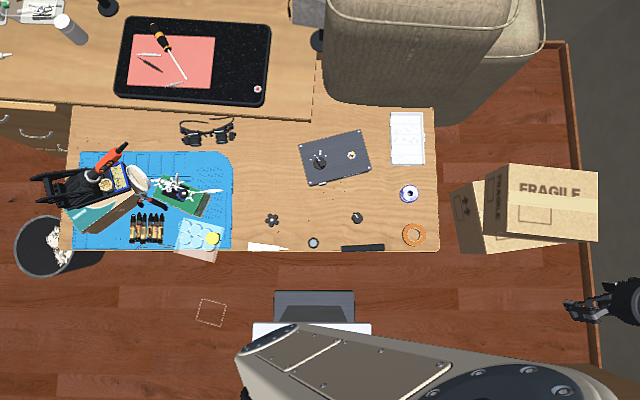

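The scene view shows the unit at about (288,198), the pointer knob at (364,207) and the star knob at (318,283). In the top view they are at (335,157), (357,217) and (272,220). I'll zoom in next.

```bash
python3 - <<'E'
import cv2,numpy as np
a=cv2.imread("pics/scene0.png");b=cv2.imread("pics/top0.png")
def z(i,x0,y0,x1,y1,s): return cv2.resize(i[y0:y1,x0:x1],None,fx=s,fy=s,interpolation=cv2.INTER_CUBIC)
cv2.imwrite("pics/z1.png",z(a,245,150,385,245,5.7))
cv2.imwrite("pics/z2.png",z(b,290,120,390,230,5))
E
```

```text
(no output)
```

View pics/z1.png

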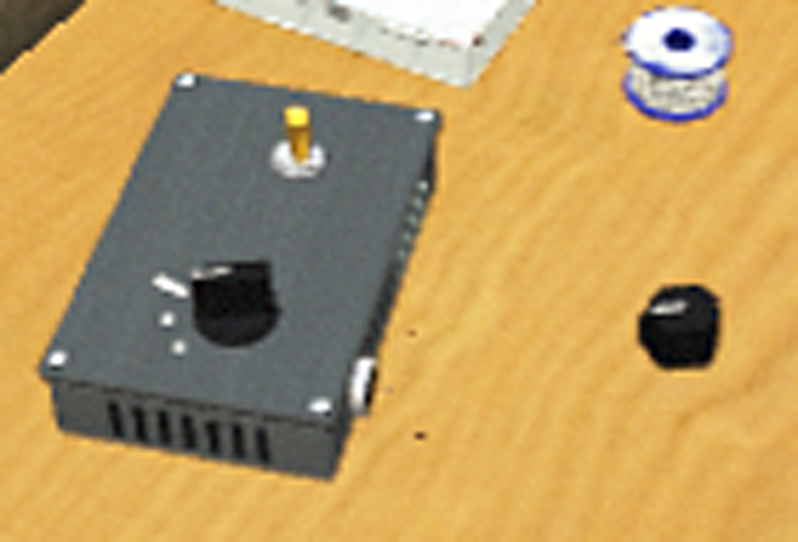

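View pics/z2.png

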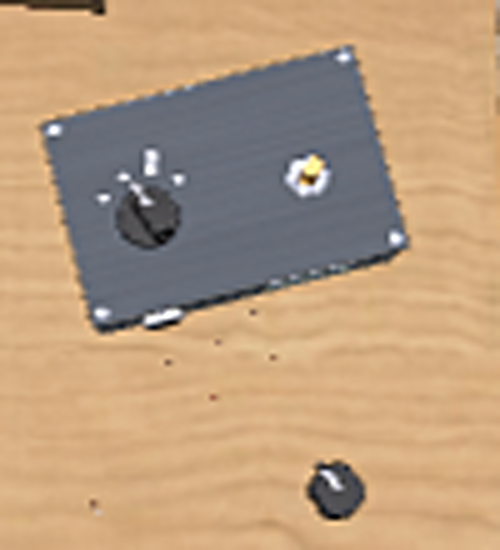

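```bash
cat > h.py <<'E'
import cv2,numpy as np
from rig import sense, grab_frame
def undist(f,uv):
    return cv2.undistortPoints(np.array(uv,float).reshape(-1,1,2),f["mtx"],np.array(f["distortion"])).reshape(-1,2)
def plane(f,uv,z):
    n=undist(f,uv); T=f["T"]; d=np.c_[n,np.ones(len(n))]@T[:3,:3].T; o=T[:3,3]
    return o+d*((z-o[2])/d[:,2])[:,None]
def proj(f,P):
    T=np.linalg.inv(f["T"]); R,t=T[:3,:3],T[:3,3]
    return cv2.projectPoints(np.array(P,float).reshape(-1,1,3),cv2.Rodrigues(R)[0],t,f["mtx"],np.array(f["distortion"]))[0].reshape(-1,2)
def blobs(f,mask,box,amin=2):
    x0,y0,x1,y1=box; m=np.zeros_like(mask); m[y0:y1,x0:x1]=mask[y0:y1,x0:x1]
    n,l,s,c=cv2.connectedComponentsWithStats(m.astype(np.uint8),connectivity=8)
    return [(c[i].round(2),int(s[i,4])) for i in range(1,n) if s[i,4]>=amin]
def wcent(f,box,thr,scale=1.0):
    x0,y0,x1,y1=box; g=f["color"][y0:y1,x0:x1].astype(float).mean(2)
    w=np.clip(g-thr,0,None); yy,xx=np.mgrid[y0:y1,x0:x1]
    return np.array([(w*xx).sum()/w.sum(),(w*yy).sum()/w.sum()])
E
python3 - <<'E'
from h import *
for n,box in (("scene",(248,158,328,236)),("top",(296,126,374,190))):
    f=grab_frame(n); c=f["color"].astype(int); 
    for thr in (150,):
        m=(c.min(2)>thr)
        print(n)
        for b,a in blobs(f,m,box,1): print(b,a,plane(f,[b],45)[0].round(1))
    # brass
    m=(c[:,:,0]-c[:,:,2]>60)
    b2=(288,160,308,182) if n=="scene" else (340,145,362,165)
    print("brass",blobs(f,m,b2,1))
    # black knob
    b3=(350,195,380,220) if n=="scene" else (348,208,368,228)
    m=c.max(2)<95
    for b,a in blobs(f,m,b3,1): print("knob",b,a,plane(f,[b],12)[0].round(1))
    m=(c.min(2)>110)
E
```

```text
scene
[319.57 160.18] 95 [ 584.7 -189.6   45. ]
[277.2 163.6] 5 [ 671.8 -130.3   45. ]
[319.   169.75] 4 [ 569.3 -157.9   45. ]
[296.79 177.76] 33 [ 602.9 -108.7   45. ]
[319. 182.] 1 [ 549.  -120.3   45. ]
[283.5 197. ] 2 [597.6 -39.7  45. ]
[274.58 199.67] 12 [611.3 -23.1  45. ]
[279. 198.] 1 [605.1 -32.2  45. ]
[273.5 205.5] 4 [603.7  -6.7  45. ]
[276.  210.5] 2 [590.6   3.5  45. ]
[254.8 212.4] 5 [629.3  30.1  45. ]
[307.95 216.1 ] 20 [519.8 -15.   45. ]
[300.71 220.57] 7 [527.3   3.5  45. ]
brass [(array([298.35, 162.5 ]), 117), (array([296.79, 172.76]), 33)]
knob [364.14 207.24] 159 [ 432.3 -124.3   12. ]
top
[358.   130.75] 4 [ 673.4 -128.3   45. ]
[327. 137.] 1 [655.5 -42.2  45. ]
[323. 138.] 1 [652.7 -31.2  45. ]
[300.2 145.6] 5 [631.   31.8  45. ]
[319.64 151.91] 11 [613.  -21.9  45. ]
[350.77 154.92] 39 [ 604.4 -107.4   45. ]
[314.5 155. ] 2 [604.2  -7.7  45. ]
[325.5 155.5] 4 [602.8 -38.   45. ]
[317.5 158.5] 6 [594.4 -16.   45. ]
[310.33 159.33] 3 [592.    3.7  45. ]
[368.67 167.17] 6 [ 570.  -155.8   45. ]
[356. 173.] 1 [ 553.7 -121.    45. ]
[348. 175.] 1 [548.2 -99.1  45. ]
[352. 174.] 1 [ 550.9 -110.1   45. ]
[344.5 176. ] 2 [545.4 -89.6  45. ]
[309.8 182.4] 5 [527.6   4.9  45. ]
[321.75 183.  ] 12 [525.9 -27.6  45. ]
brass [(array([352.  , 153.61]), 18)]
knob [356.86 218.15] 80 [ 433.3 -125.    12. ]
```

Screw positions in the two views agree within 2 mm, which puts the unit centre near (600,-62.7) with yaw about 0.259. Next I'll measure the selector line, the shaft flat and the knob line.

```bash
python3 - <<'E'
from h import *
fs={n:grab_frame(n) for n in ("scene","top")}
P={"sel":(580.7,-21.25),"sh":(603.8,-108.25),"kn":(433,-124.6)}
print("proj shaft tip/top:")
for n,f in fs.items():
    print(n,proj(f,[(603.8,-108.25,71),(603.8,-108.25,49.5),(580.7,-21.25,70),(580.7,-21.25,50),(433,-124.6,24)]).round(1).tolist())
tiles=[]
for n,b in (("scene",(288,162,308,186)),("top",(340,144,364,166))):
    x0,y0,x1,y1=b
    t=cv2.resize(fs[n]["color"][y0:y1,x0:x1,::-1],None,fx=18,fy=18,interpolation=cv2.INTER_NEAREST)
    tiles.append(t)
H=max(t.shape[0] for t in tiles)
cv2.imwrite("pics/shaft.png",np.hstack([cv2.copyMakeBorder(t,0,H-t.shape[0],0,10,cv2.BORDER_CONSTANT) for t in tiles])[:, :800])
tiles=[]
for n,b in (("scene",(270,192,298,214)),("top",(310,150,330,172)),("scene",(354,196,376,218)),("top",(346,206,368,228))):
    x0,y0,x1,y1=b
    t=cv2.resize(fs[n]["color"][y0:y1,x0:x1,::-1],None,fx=13,fy=13,interpolation=cv2.INTER_NEAREST)
    t=cv2.resize(t,(390,290),interpolation=cv2.INTER_NEAREST);tiles.append(t)
cv2.imwrite("pics/knobs.png",np.vstack([np.hstack(tiles[:2]),np.hstack(tiles[2:])]))
E
```

```text
proj shaft tip/top:
scene [[295.8, 169.7], [296.3, 176.4], [284.8, 197.0], [285.5, 203.2], [364.3, 203.5]]
top [[352.0, 152.6], [351.2, 154.7], [319.5, 161.1], [319.4, 162.9], [357.2, 217.9]]
```

View pics/shaft.png

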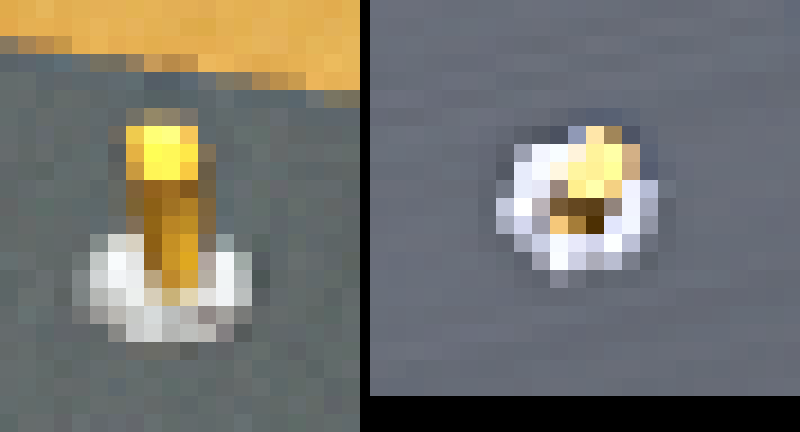

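View pics/knobs.png

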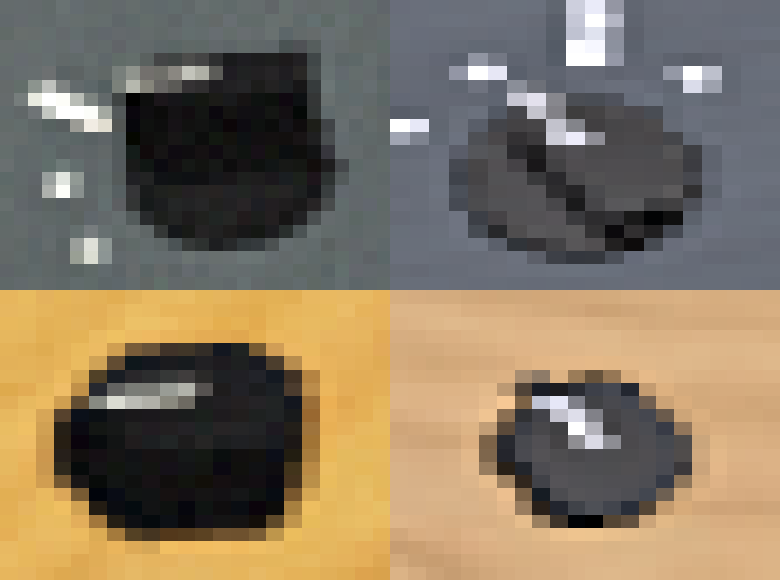

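```bash
python3 - <<'E'
from h import *
for n,b in (("scene",(292,166,303,184)),("top",(345,148,359,162))):
    f=grab_frame(n); x0,y0,x1,y1=b
    c=f["color"].astype(int)[y0:y1,x0:x1]
    print(n,"cols",x0,"..",x1-1,"(R,G,B)")
    for i,row in enumerate(c): print(y0+i," ".join("%3d/%3d/%3d"%tuple(p) for p in row))
E
```

```text
scene cols 292 .. 302 (R,G,B)
166  98/108/110  94/105/109  88/103/104  89/102/106  89/ 99/109  88/103/111  90/103/114 104/112/111 121/116/101 130/119/ 93 165/134/ 87
167 101/109/108  96/102/103 101/110/110  91/103/104  84/ 94/ 96  89/ 98/103  87/ 99/103  91/101/108  94/101/105  95/106/108  93/108/110
168  90/ 99/ 97 102/110/111  95/104/110 116/115/107 147/137/104 143/131/105 117/113/104  94/102/110  95/107/105  99/107/112 100/105/111
169  97/106/105  95/104/106 106/105/ 99 239/202/ 80 255/255/118 255/255/133 249/202/ 90  91/ 98/102  97/105/109  97/105/106  96/103/101
170  95/103/106  91/103/107  92/ 97/ 98 224/175/ 63 255/253/ 81 255/247/ 77 255/237/ 82 122/107/ 83  97/108/113 100/107/109 104/110/112
171  95/104/106  96/107/106 102/105/101 200/160/ 69 255/243/ 82 255/249/ 92 248/200/ 62 107/ 92/ 68  95/105/110  98/104/107 102/105/107
172  95/105/104  95/102/104 100/100/ 98 127/101/ 59 147/103/ 27 155/106/ 28 131/ 88/ 30 112/ 97/ 70  94/106/111 101/109/108  97/104/105
173  99/110/108  91/102/104 100/100/ 94 127/103/ 60 140/100/ 27 157/111/ 32 172/126/ 34 126/100/ 65  91/103/107  97/10
[... 3113 characters left out ...]
 102/108/119
158 105/111/122 104/110/122 100/106/117  96/101/112 157/159/174 250/253/255 205/207/227 172/172/185 186/189/208 121/126/138  92/ 97/106 100/106/117 102/108/119 102/108/119
159 105/110/121 105/110/121 103/108/119  98/103/114  95/100/111 131/133/146 108/111/123  94/ 99/109  97/103/114  97/102/114 101/106/117 104/110/121 105/110/122 105/110/121
160 103/110/121 103/108/121 104/108/121 103/107/119 100/105/116 100/104/115  99/105/116 101/106/117 103/109/120 105/110/121 104/109/120 102/107/118 101/105/116 101/105/116
161 104/108/118 102/108/118 105/109/121 105/110/121 106/111/122 107/112/124 104/111/122 102/108/120 101/107/118 101/105/116 100/104/116 100/105/116 101/105/116 101/105/116
```

In the scene zoom, the shaft's left strip (x≈295–296) is evenly brown. In the top view its top-left edge is cut on the diagonal. Together these put the flat at a world yaw of about 40–45°. I'll now measure the knob outline and both white lines.

```bash
cat > m1.py <<'E'
from h import *
def lineyaw(f,box,z,thr,mn=3):
    x0,y0,x1,y1=box; c=f["color"].astype(float)[y0:y1,x0:x1].min(2)
    w=np.clip(c-thr,0,80); yy,xx=np.mgrid[y0:y1,x0:x1]; k=w>0
    P=plane(f,np.c_[xx[k],yy[k]],z)[:,:2]; ww=w[k]
    m=(P*ww[:,None]).sum(0)/ww.sum(); D=P-m
    C=(D*ww[:,None]).T@D/ww.sum(); ev,V=np.linalg.eigh(C); v=V[:,1]; v=v if v[0]>0 else -v
    return m.round(1), round(float(np.degrees(np.arctan2(v[1],v[0]))),1), np.sqrt(ev).round(1)
def outline(f,box,z,thr=125,s=8):
    x0,y0,x1,y1=box; c=f["color"].astype(np.float32)[y0:y1,x0:x1,0]
    cc=cv2.resize(c,None,fx=s,fy=s,interpolation=cv2.INTER_LINEAR)
    k,_=cv2.findContours((cc<thr).astype(np.uint8),cv2.RETR_EXTERNAL,cv2.CHAIN_APPROX_NONE)
    k=max(k,key=cv2.contourArea).reshape(-1,2)
    uv=(k+.5)/s-.5+[x0,y0]
    return plane(f,uv,z)[:,:2]
E
python3 - <<'E'
from m1 import *
fs={n:grab_frame(n) for n in ("scene","top")}
print("sel line top",lineyaw(fs["top"],(315,156,324,163),70,120))
print("sel line scene",lineyaw(fs["scene"],(279,195,288,200),70,75))
for n,b,ob in (("top",(353,213,361,220),(346,206,368,228)),("scene",(357,201,370,207),(350,194,378,220))):
    ly=lineyaw(fs[n],b,24,110 if n=="top" else 85); print(n,"knob line",ly)
    C=outline(fs[n],ob,12)
    for deg in (42,46,50,54):
        a=np.radians(deg); u=np.array([np.cos(a),np.sin(a)]); v=np.array([-u[1],u[0]])
        p,q=C@u,C@v
        c=u*((p.max()+p.min())/2-1.75)+v*((q.max()+q.min())/2)
        print(deg,"len",round(np.ptp(p),1),"wid",round(np.ptp(q),1),"centre",c.round(1))
E
```

```text
sel line top (array([588.1, -16.3]), 37.4, array([1.2, 4.5]))
sel line scene (array([587.6, -18.9]), 48.1, array([2.9, 5.2]))
top knob line (array([ 439.8, -121.2]), 44.3, array([1.6, 4. ]))
42 len 33.0 wid 29.8 centre [ 433.8 -125. ]
46 len 32.7 wid 30.3 centre [ 433.9 -125.1]
50 len 32.2 wid 30.9 centre [ 433.9 -125.2]
54 len 31.9 wid 31.3 centre [ 433.9 -125.4]
scene knob line (array([ 439.1, -121.7]), 24.0, array([2.1, 4.5]))
42 len 38.5 wid 46.4 centre [ 431.4 -126.3]
46 len 39.5 wid 46.4 centre [ 431.2 -126.5]
50 len 40.3 wid 46.1 centre [ 431.1 -126.8]
54 len 41.0 wid 45.6 centre [ 431.1 -127.1]
```

```bash
python3 - <<'E'
from m1 import *
for n,ob in (("top",(346,206,368,228)),("scene",(350,194,378,220))):
    f=grab_frame(n)
    for thr in (100,125,150):
        C=outline(f,ob,12,thr); o=f["T"][:3,3]; c0=C.mean(0)
        seg=24*(o[:2]-c0)/(o[2]-12)
        out=[]
        for deg in range(16,64,4):
            a=np.radians(deg); u=np.array([np.cos(a),np.sin(a)]); v=np.array([-u[1],u[0]])
            p,q=C@u,C@v
            c=u*((p.max()+p.min())/2-1.75)+v*((q.max()+q.min())/2)
            out.append((deg,round(np.ptp(p)-abs(seg@u),1),round(np.ptp(q)-abs(seg@v),1),*c.round(1).tolist()))
        print(n,thr,*out,sep="\n")
E
```

```text
top
100
(16, np.float64(30.3), np.float64(26.8), 433.2, -125.0)
(20, np.float64(30.8), np.float64(26.4), 433.3, -125.1)
(24, np.float64(31.3), np.float64(25.9), 433.4, -125.1)
(28, np.float64(31.6), np.float64(25.4), 433.5, -125.1)
(32, np.float64(31.7), np.float64(24.7), 433.6, -125.1)
(36, np.float64(31.8), np.float64(24.7), 433.7, -125.0)
(40, np.float64(31.8), np.float64(25.4), 433.8, -125.1)
(44, np.float64(31.5), np.float64(25.9), 433.8, -125.2)
(48, np.float64(30.9), np.float64(26.5), 433.9, -125.3)
(52, np.float64(30.2), np.float64(26.9), 433.9, -125.3)
(56, np.float64(29.8), np.float64(27.4), 433.8, -125.6)
(60, np.float64(29.5), np.float64(27.8), 433.6, -125.9)
top
125
(16, np.float64(31.5), np.float64(27.9), 433.2, -125.1)
(20, np.float64(32.0), np.float64(27.5), 433.3, -125.1)
(24, np.float64(32.5), np.float64(27.0), 433.4, -125.1)
(28, np.float64(32.8), np.float64(26.5), 433.5, -125.1)
(32, np.float64(33.0), np.float64(25.8), 433.6, -125.1)
(36, np.float64(33.1), np.float64(25.9), 433.7, -125.0)
(40, np.float64(33.0), np.float64(26.2), 433.8, -124.9)
(44, np.float64(32.7
[... 2285 characters left out ...]
6), 431.4, -127.1)
scene
150
(16, np.float64(32.8), np.float64(27.7), 432.2, -125.6)
(20, np.float64(33.8), np.float64(27.2), 432.4, -125.6)
(24, np.float64(32.4), np.float64(26.5), 432.2, -125.6)
(28, np.float64(31.9), np.float64(25.7), 432.1, -125.7)
(32, np.float64(31.9), np.float64(25.4), 431.9, -125.9)
(36, np.float64(31.7), np.float64(26.0), 431.7, -126.1)
(40, np.float64(31.5), np.float64(26.7), 431.5, -126.3)
(44, np.float64(31.1), np.float64(27.3), 431.4, -126.5)
(48, np.float64(30.6), np.float64(27.8), 431.2, -126.7)
(52, np.float64(30.0), np.float64(28.2), 431.1, -126.9)
(56, np.float64(29.4), np.float64(28.6), 431.1, -127.1)
(60, np.float64(29.2), np.float64(28.7), 431.3, -127.1)
```

Knob outline: yaw about 34°, size 33.1 × 25.9 mm (true 33.5 × 26), centre near (432.9,-125.4). Selector: axis (580.7,-21.3), yaw about 36°, so close to the −0.3 detent. I'm moving there now.

```bash
python3 -m creep '[[0,0,0,33,-23.4,0,0.4],[0,0,0,33,-23.4,0,0.4],[0,0,0,33,-23.4,0,0.4],[0,0,0,33,-23.4,0,0.4],[0,0,0,33,-23.4,0,0.4],[0,0,0,33,-23.4,0,0.4],[0,0,0,33,-23.4,0,0.4],[0,0,0,33,-23.4,0,0.4]]' 40
cat > go.py <<'E'
import sys,numpy as np
from rig import sense
from scipy.spatial.transform import Rotation as Ro
def delta(x,y,z,yawdeg):
    s=sense(); R=Ro.from_euler("xyz",s["tcp_rot"]); T=Ro.from_euler("xyz",[np.pi,0,np.radians(yawdeg)])
    w=(R.inv()*T).as_rotvec(); d=R.inv().apply(np.array([x,y,z])-s["eef_pos"])
    d2=T.inv().apply(np.array([x,y,z])-s["eef_pos"])
    print("t",round(s["clock"],2),"pos",s["eef_pos"].round(1),"rpy",np.degrees(s["tcp_rot"]).round(2),"F",s["contact_force"].round(1),"M",s["wrist_torque"].round(2),"op",round(s["opening"],3),"q6",s["qpos"][5].round(2))
    print("turn",w.round(3),"shift now-axes",d.round(1),"shift target-axes",d2.round(1),"len",np.linalg.norm(d).round(1))
if __name__=="__main__": delta(*map(float,sys.argv[1:5]))
E
python3 go.py 580.7 -21.25 270 36
```

```text
clock: 1.27
eef_pos: [420.0, -291.0, 404.2]
tcp_rot: [3.136, 0.001, 0.404]
contact_force: [1.8, -1.8, 0.8]
opening: 0.605
t 1.27 pos [ 420.  -291.   404.2] rpy [1.7966e+02 3.0000e-02 2.3180e+01] F [ 1.8 -1.8  0.8] M [-0.03 -0.   -0.  ] op 0.605 q6 0.56
turn [ 0.006  0.001 -0.224] shift now-axes [ 254.  -185.5  133. ] shift target-axes [ 288.6 -123.8  134.2] len 341.5
```

```bash
python3 -m creep '[[0,0,-0.112,32,-23,0,0.4],[0,0,-0.112,33,-19,0,0.4],[0,0,0,34,-15,12,0.4],[0,0,0,34,-15,12,0.4],[0,0,0,34,-15,12,0.4],[0,0,0,34,-15,12,0.4],[0,0,0,34,-15,12,0.4],[0,0,0,34,-15,12,0.4]]'
python3 go.py 580.7 -21.25 270 36
```

```text
clock: 1.93
eef_pos: [577.1, -16.2, 334.1]
tcp_rot: [3.126, -0.006, 0.641]
contact_force: [-0.2, 0.1, 0.4]
opening: 0.601
t 1.93 pos [577.1 -16.2 334.1] rpy [179.1   -0.32  36.7 ] F [-0.2  0.1  0.4] M [0.02 0.   0.  ] op 0.601 q6 0.91
turn [ 0.016 -0.006  0.012] shift now-axes [-0.5  5.2 64.2] shift target-axes [-0.   6.2 64.1] len 64.4
```

```bash
python3 -m creep '[[0.016,-0.006,0.012,0,6,20,0.4],[0,0,0,0,0,20,0.4],[0,0,0,0,0,20,0.4],[0,0,0,0,0,15,0.4],[0,0,0,0,0,0,0.4]]'
python3 go.py 580.7 -21.25 227 36
python3 - <<'E'
from h import *
for n,b in (("scene",(235,130,375,235)),("top",(270,110,400,210))):
    f=grab_frame(n); x0,y0,x1,y1=b
    cv2.imwrite(f"pics/{n}1.png",cv2.resize(f["color"][y0:y1,x0:x1,::-1],None,fx=5.5,fy=5.5,interpolation=cv2.INTER_CUBIC))
E
```

```text
clock: 2.35
eef_pos: [585.3, -11.5, 254.8]
tcp_rot: [-3.141, -0.003, 0.638]
contact_force: [-1.2, 0.5, 0.1]
opening: 0.597
t 2.35 pos [585.3 -11.5 254.8] rpy [-1.7997e+02 -1.7000e-01  3.6570e+01] F [-1.2  0.5  0.1] M [0.05 0.06 0.01] op 0.597 q6 0.91
turn [-0.001 -0.003  0.01 ] shift now-axes [-9.6  5.1 27.8] shift target-axes [-9.4  5.1 27.8] len 29.8
```

View pics/scene1.png

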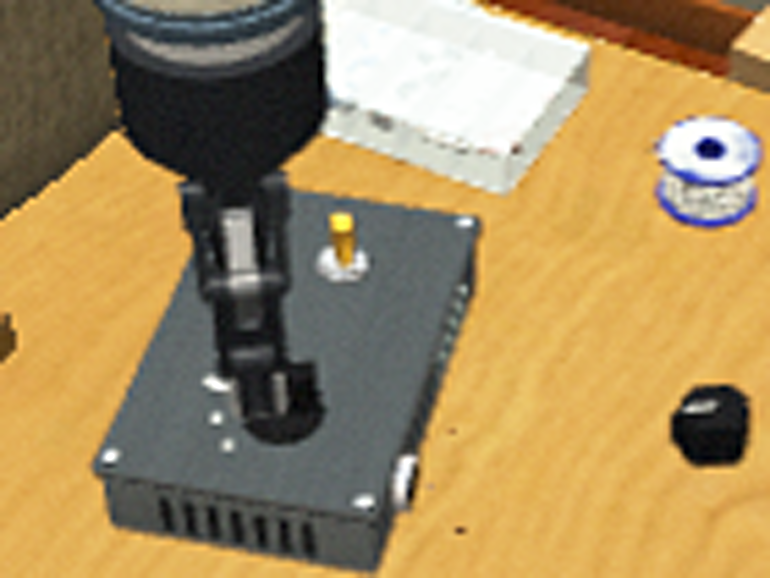

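View pics/top1.png

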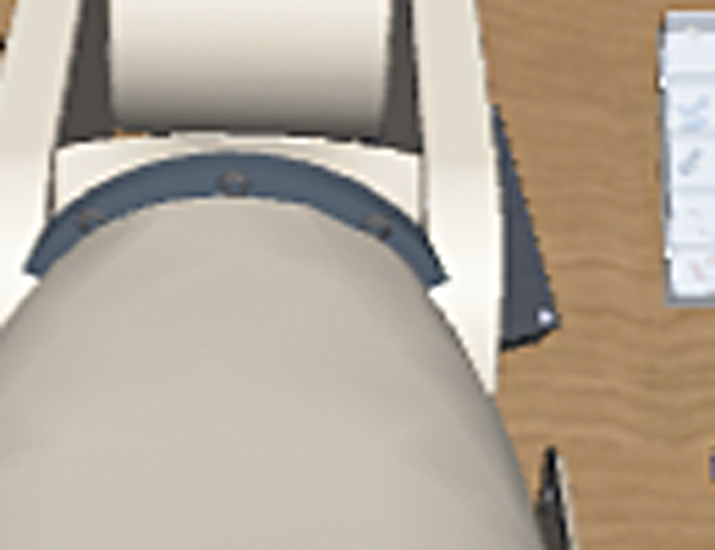

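The arm blocks the top view. In the scene view the near finger is off toward the pointer end of the bar, which matches the computed offset of −9.5, +5 mm. I'm correcting that.

```bash
python3 -m creep '[[0,-0.003,0.01,-5,3,0,0.4],[0,0,0,-4.5,2,0,0.4],[0,0,0,0,0,0,0.4]]'
python3 go.py 580.7 -21.25 227 36
```

```text
clock: 2.7
eef_pos: [582.2, -22.7, 260.5]
tcp_rot: [3.138, -0.005, 0.627]
contact_force: [-1.1, -0.5, -0.3]
opening: 0.601
t 2.7 pos [582.2 -22.7 260.5] rpy [179.77  -0.29  35.91] F [-1.1 -0.5 -0.3] M [ 0.02 -0.01 -0.02] op 0.601 q6 0.9
turn [ 0.004 -0.005 -0.002] shift now-axes [-0.5 -2.1 33.5] shift target-axes [-0.3 -2.  33.5] len 33.6
```

```bash
python3 -m creep '[[0.004,-0.005,0,-0.5,-2,8,0.4],[0,0,0,0,0,8,0.4],[0,0,0,0,0,8,0.4],[0,0,0,0,0,5,0.4],[0,0,0,0,0,0,0.4],[0,0,0,0,0,0,0.4]]'
python3 go.py 580.7 -21.25 227 36
```

```text
clock: 3.2
eef_pos: [580.8, -22.3, 230.6]
tcp_rot: [3.14, -0.002, 0.625]
contact_force: [0.5, -0.0, -0.0]
opening: 0.602
t 3.2 pos [580.8 -22.3 230.6] rpy [ 1.799e+02 -1.400e-01  3.580e+01] F [ 0.5 -0.  -0. ] M [ 0.05 -0.04 -0.06] op 0.602 q6 0.9
turn [ 0.002 -0.002 -0.003] shift now-axes [ 0.5 -0.9  3.6] shift target-axes [ 0.6 -0.9  3.6] len 3.8
```

```bash
python3 -m creep '[[0,0,0,0.5,-0.8,3.5,0.4],[0,0,0,0,0,0,0.6],[0,0,0,0,0,0,0.8],[0,0,0,0,0,0,1],[0,0,0,0,0,0,1],[0,0,0,0,0,0,1]]' 30
python3 go.py 580.7 -21.25 227 36
```

```text
clock: 3.7
eef_pos: [580.6, -20.8, 226.6]
tcp_rot: [3.141, -0.002, 0.625]
contact_force: [-0.4, -1.5, -4.0]
opening: 0.107
t 3.7 pos [580.6 -20.8 226.6] rpy [ 1.7995e+02 -1.0000e-01  3.5810e+01] F [-0.4 -1.5 -4. ] M [-0.21 -0.21 -0.07] op 0.107 q6 0.91
turn [ 0.001 -0.002 -0.003] shift now-axes [-0.2  0.4 -0.4] shift target-axes [-0.2  0.4 -0.4] len 0.6
```

Gripped: the opening of 9 mm matches the 10 mm bar. I'm turning clockwise to tool yaw −2.3°.

```bash
python3 -m creep '[[0,0,0.1,0,0,0,1],[0,0,0.1,0,0,0,1],[0,0,0.1,0,0,0,1],[0,0,0.1,0,0,0,1],[0,0,0.1,0,0,0,1],[0,0,0.1,0,0,0,1]]'
python3 go.py 580.7 -21.25 227 -2.3
```

```text
clock: 4.2
eef_pos: [580.5, -20.8, 226.6]
tcp_rot: [-3.142, -0.002, 0.003]
contact_force: [0.3, 0.7, -2.7]
opening: 0.106
t 4.2 pos [580.5 -20.8 226.6] rpy [-1.8e+02 -1.3e-01  1.6e-01] F [ 0.3  0.7 -2.7] M [ 0.11 -0.    0.03] op 0.106 q6 1.53
turn [-0.    -0.002  0.043] shift now-axes [ 0.2  0.5 -0.4] shift target-axes [ 0.3  0.4 -0.4] len 0.7
```

```bash
python3 -m creep '[[0,0,0.043,0,0,0,1],[0,0,0,0,0,0,1],[0,0,0,0,0,0,0.8],[0,0,0,0,0,0,0.6],[0,0,0,0,0,0,0.5],[0,0,0,0,0,-8,0.4],[0,0,0,0,0,-15,0.4],[0,0,0,0,0,-25,0.4],[0,0,0,0,0,-30,0.4]]'
python3 go.py 432.9 -125.4 260 34
```

```text
clock: 4.95
eef_pos: [578.3, -20.9, 302.8]
tcp_rot: [3.141, 0.007, -0.04]
contact_force: [0.5, 0.1, -0.6]
opening: 0.598
t 4.95 pos [578.3 -20.9 302.8] rpy [179.99   0.41  -2.3 ] F [ 0.5  0.1 -0.6] M [-0.04  0.03  0.01] op 0.598 q6 1.57
turn [-0.002  0.007 -0.634] shift now-axes [-140.8  110.2   43.9] shift target-axes [-179.     5.3   42.8] len 184.1
```

```bash
python3 -m creep '[[0,0,-0.106,-23.3,18,0,0.3],[0,0,-0.106,-25,15.4,0,0.3],[0,0,-0.106,-26.5,12.7,0,0.3],[0,0,-0.106,-27.7,9.8,0,0.3],[0,0,-0.106,-28.6,6.8,0,0.3],[0,0,-0.106,-29.2,3.7,0,0.3],[0,0,0,0,0,0,0.3]]'
python3 go.py 432.9 -125.4 230 34
python3 - <<'E'
from h import *
for n,b in (("scene",(235,130,395,235)),("top",(270,110,400,230))):
    f=grab_frame(n); x0,y0,x1,y1=b
    cv2.imwrite(f"pics/{n}2.png",cv2.resize(f["color"][y0:y1,x0:x1,::-1],None,fx=5,fy=5,interpolation=cv2.INTER_CUBIC))
E
```

```text
clock: 5.53
eef_pos: [433.8, -126.7, 314.5]
tcp_rot: [3.132, -0.009, 0.638]
contact_force: [0.4, 0.8, -0.4]
opening: 0.698
t 5.53 pos [ 433.8 -126.7  314.5] rpy [179.47  -0.49  36.56] F [ 0.4  0.8 -0.4] M [-0.   -0.03 -0.05] op 0.698 q6 0.64
turn [ 0.009 -0.009  0.045] shift now-axes [-0.7 -2.4 84.5] shift target-axes [-0.  -1.6 84.5] len 84.5
```

View pics/scene2.png

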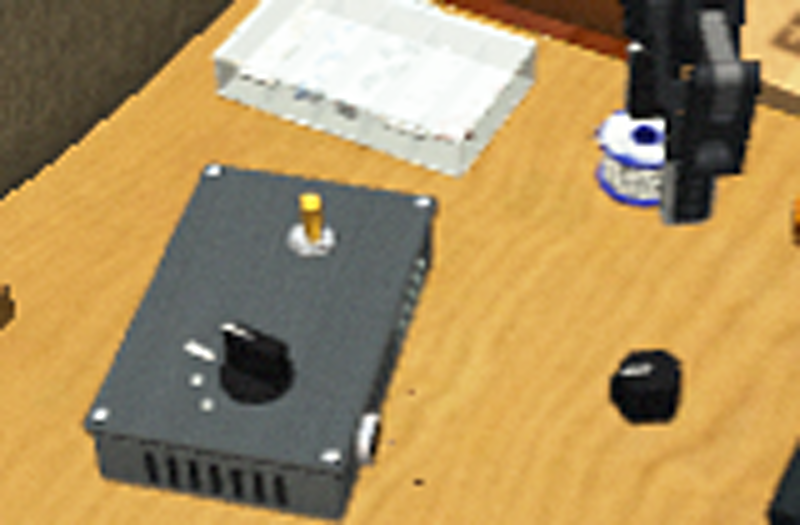

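View pics/top2.png

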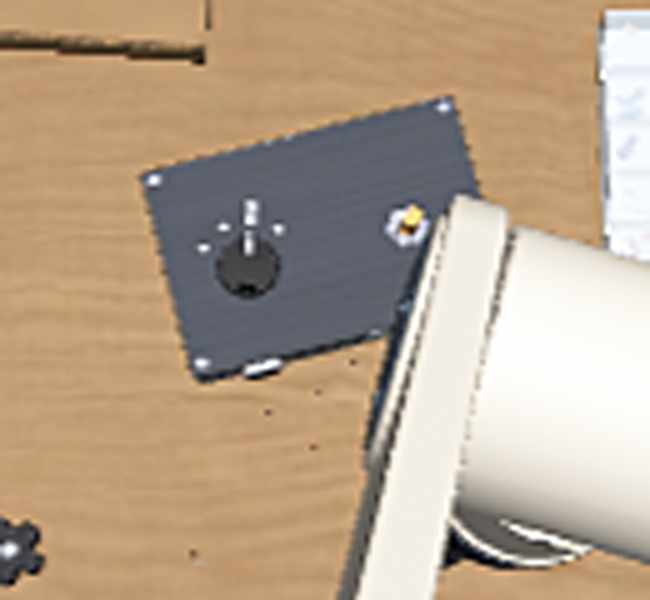

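The selector line at (248,243) now runs straight to the bar mark at (251,212) in the top zoom, so it's in the bar detent. I'm lowering onto the knob.

```bash
python3 -m creep '[[0.009,-0.009,0.045,-0.5,-2,20,0.3],[0,0,0,0,0,25,0.3],[0,0,0,0,0,25,0.3],[0,0,0,0,0,20,0.3],[0,0,0,0,0,8,0.3],[0,0,0,0,0,0,0.3],[0,0,0,0,0,0,0.3]]'
python3 go.py 432.9 -125.4 180 34
```

```text
clock: 6.22
eef_pos: [445.3, -123.2, 218.1]
tcp_rot: [3.13, -0.013, 0.572]
contact_force: [-0.8, 0.1, -0.4]
opening: 0.698
t 6.22 pos [ 445.3 -123.2  218.1] rpy [179.33  -0.73  32.79] F [-0.8  0.1 -0.4] M [0.06 0.01 0.02] op 0.698 q6 0.72
turn [ 0.012 -0.013 -0.021] shift now-axes [-12.1  -5.3  37.9] shift target-axes [-11.5  -5.1  38.1] len 40.1
```

```bash
python3 -m creep '[[0.012,-0.013,-0.021,-6,-3,2,0.3],[0,0,0,-5,-2,2,0.3],[0,0,0,0,0,0,0.3],[0,0,0,0,0,0,0.3]]'
python3 go.py 432.9 -125.4 180 34
```

```text
clock: 6.55
eef_pos: [434.1, -125.1, 216.6]
tcp_rot: [3.14, -0.001, 0.596]
contact_force: [-0.2, -0.1, -0.3]
opening: 0.698
t 6.55 pos [ 434.1 -125.1  216.6] rpy [ 1.7988e+02 -7.0000e-02  3.4140e+01] F [-0.2 -0.1 -0.3] M [-0.02 -0.04 -0.01] op 0.698 q6 0.69
turn [ 0.002 -0.001  0.002] shift now-axes [-1.2 -0.5 36.6] shift target-axes [-1.1 -0.4 36.6] len 36.6
```

```bash
python3 -m creep '[[0,0,0,-1.2,-0.5,7,0.3],[0,0,0,-0.5,0,7,0.3],[0,0,0,-0.5,0,7,0.3],[0,0,0,-0.5,0,7,0.3],[0,0,0,0,0,4,0.3],[0,0,0,0,0,0,0.3],[0,0,0,0,0,0,0.3]]'
python3 go.py 432.9 -125.4 180 34
```

```text
clock: 7.13
eef_pos: [431.5, -126.8, 181.9]
tcp_rot: [3.138, -0.003, 0.595]
contact_force: [0.1, 0.1, 0.6]
opening: 0.699
t 7.13 pos [ 431.5 -126.8  181.9] rpy [ 1.798e+02 -1.500e-01  3.407e+01] F [0.1 0.1 0.6] M [ 0.04  0.01 -0.01] op 0.699 q6 0.69
turn [ 0.003 -0.003  0.001] shift now-axes [ 1.9 -0.4  1.9] shift target-axes [ 1.9 -0.4  1.9] len 2.7
```

Before closing I'll correct the remaining offset, so the knob's position in the grip is known.

```bash
python3 -m creep '[[0.003,-0.003,0,1.9,-0.4,1.5,0.3],[0,0,0,0,0,0,0.3],[0,0,0,0,0,0,0.3]]'
python3 go.py 432.9 -125.4 180 34
```

```text
clock: 7.38
eef_pos: [433.1, -125.2, 180.1]
tcp_rot: [-3.141, 0.001, 0.595]
contact_force: [0.6, -0.4, -0.6]
opening: 0.698
t 7.38 pos [ 433.1 -125.2  180.1] rpy [-1.7999e+02  7.0000e-02  3.4070e+01] F [ 0.6 -0.4 -0.6] M [-0.01  0.05 -0.  ] op 0.698 q6 0.69
turn [-0.     0.001  0.001] shift now-axes [-0.3  0.   0.1] shift target-axes [-0.3  0.   0.1] len 0.3
```

```bash
python3 -m creep '[[0,0,0,0,0,0,0.5],[0,0,0,0,0,0,0.65],[0,0,0,0,0,0,0.8],[0,0,0,0,0,0,1],[0,0,0,0,0,0,1],[0,0,0,0,0,0,1]]' 45
python3 go.py 432.9 -125.4 180 34
python3 - <<'E'
from h import *
for n,b in (("scene",(300,130,430,235)),):
    f=grab_frame(n); x0,y0,x1,y1=b
    cv2.imwrite(f"pics/{n}3.png",cv2.resize(f["color"][y0:y1,x0:x1,::-1],None,fx=5.5,fy=5.5,interpolation=cv2.INTER_CUBIC))
E
```

```text
clock: 7.88
eef_pos: [433.6, -125.2, 181.1]
tcp_rot: [3.14, -0.0, 0.595]
contact_force: [0.5, -0.2, -1.1]
opening: 0.292
t 7.88 pos [ 433.6 -125.2  181.1] rpy [ 1.7993e+02 -1.0000e-02  3.4080e+01] F [ 0.5 -0.2 -1.1] M [ 0.02 -0.    0.03] op 0.292 q6 0.69
turn [ 0.001 -0.     0.001] shift now-axes [-0.7 -0.3  1.1] shift target-axes [-0.7 -0.3  1.1] len 1.3
```

View pics/scene3.png

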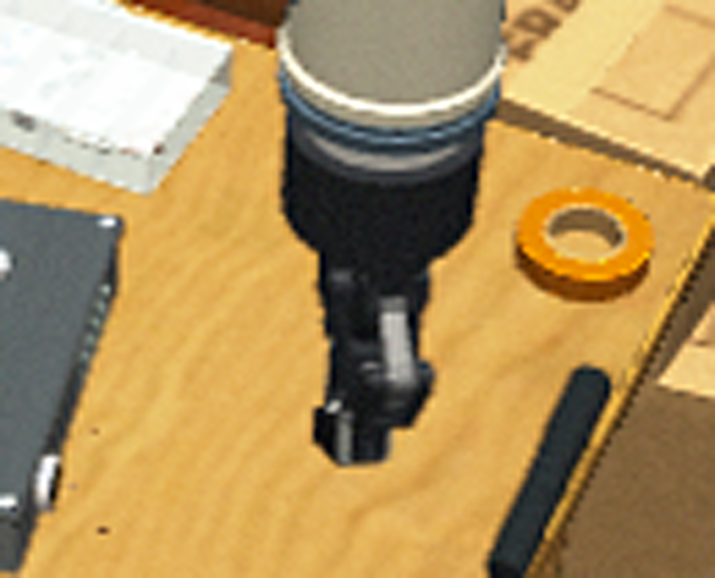

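Opening is 24.8 mm, and the scene view shows the knob between the fingers, near (355,430) in the zoom. I'm lifting it and carrying it to the shaft.

```bash
python3 -m creep '[[0,0,0,0,0,-8,1],[0,0,0,0,0,-20,1],[0,0,0,0,0,-25,1],[0,0,0,0,0,-25,1],[0,0,0,0,0,-20,1],[0,0,0,0,0,0,1]]'
python3 go.py 603.8 -108.25 270 42
```

```text
clock: 8.43
eef_pos: [432.5, -124.9, 283.9]
tcp_rot: [-3.139, 0.003, 0.595]
contact_force: [1.0, -0.2, -0.7]
opening: 0.288
t 8.43 pos [ 432.5 -124.9  283.9] rpy [-1.7986e+02  1.7000e-01  3.4080e+01] F [ 1.  -0.2 -0.7] M [ 0.01 -0.08 -0.02] op 0.288 q6 0.69
turn [-0.003  0.003 -0.138] shift now-axes [151.2  82.2  13.2] shift target-axes [138.4 102.2  13.9] len 172.6
```

```bash
python3 -m creep '[[0,0,-0.07,20,11,0,1],[0,0,-0.068,22,14,0,1],[0,0,0,24,18,0,1],[0,0,0,24,18,0,1],[0,0,0,24,18,0,1],[0,0,0,15,12,0,1],[0,0,0,0,0,0,1],[0,0,0,0,0,0,1]]'
python3 go.py 603.8 -108.25 262 42
```

```text
clock: 9.1
eef_pos: [594.0, -109.2, 283.0]
tcp_rot: [-3.139, 0.002, 0.739]
contact_force: [-0.0, -0.6, -1.2]
opening: 0.292
t 9.1 pos [ 594.  -109.2  283. ] rpy [-1.7985e+02  1.4000e-01  4.2330e+01] F [-0.  -0.6 -1.2] M [-0.03 -0.03 -0.02] op 0.292 q6 0.65
turn [-0.003  0.002  0.006] shift now-axes [ 7.9  5.9 21. ] shift target-axes [ 7.9  5.8 21. ] len 23.2
```

```bash
python3 -m creep '[[0,0,0,5,4,5,1],[0,0,0,3,2,5,1],[0,0,0,0,0,0,1],[0,0,0,0,0,0,1]]'
python3 go.py 603.8 -108.25 262 42
python3 - <<'E'
from h import *
for n,b in (("scene",(235,110,375,215)),):
    f=grab_frame(n); x0,y0,x1,y1=b
    cv2.imwrite(f"pics/{n}4.png",cv2.resize(f["color"][y0:y1,x0:x1,::-1],None,fx=5.5,fy=5.5,interpolation=cv2.INTER_CUBIC))
E
```

```text
clock: 9.43
eef_pos: [601.7, -108.3, 270.4]
tcp_rot: [-3.136, 0.005, 0.738]
contact_force: [-0.5, -0.4, -0.5]
opening: 0.29
t 9.43 pos [ 601.7 -108.3  270.4] rpy [-179.66    0.3    42.3 ] F [-0.5 -0.4 -0.5] M [-0.01 -0.03 -0.01] op 0.29 q6 0.65
turn [-0.006  0.005  0.005] shift now-axes [1.6 1.4 8.4] shift target-axes [1.6 1.4 8.4] len 8.7
```

View pics/scene4.png

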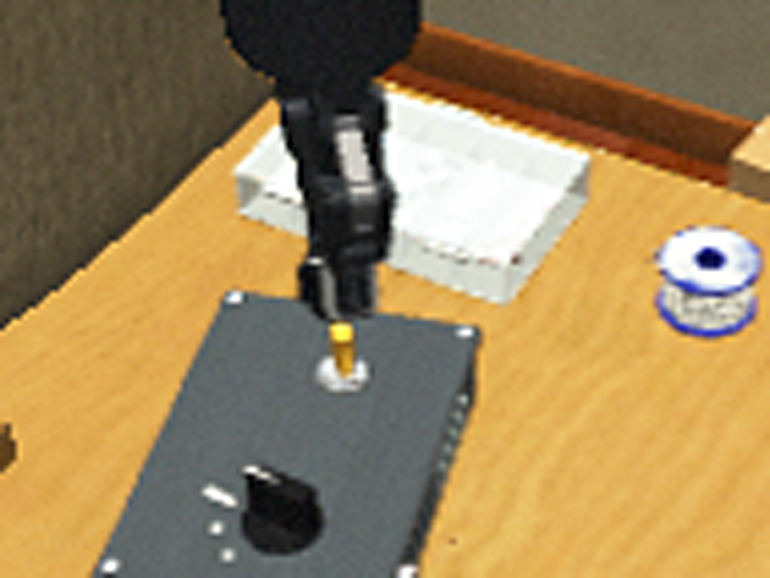

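The knob is about 18 mm above the shaft tip, which shows at (342,330) in the zoom. I'm centring and lowering while watching the force.

```bash
python3 -m creep '[[-0.006,0.005,0.005,2,1.4,4,1],[0,0,0,0,0,4,1],[0,0,0,0,0,3,1],[0,0,0,0,0,0,1],[0,0,0,0,0,0,1]]'
python3 go.py 604.2 -107.9 252 42
```

```text
clock: 9.9
eef_pos: [602.9, -108.2, 258.5]
tcp_rot: [3.141, 0.0, 0.732]
contact_force: [-0.6, 0.6, -0.3]
opening: 0.284
t 9.9 pos [ 602.9 -108.2  258.5] rpy [1.7999e+02 1.0000e-02 4.1940e+01] F [-0.6  0.6 -0.3] M [-0.01  0.01  0.  ] op 0.284 q6 0.66
turn [ 0.     0.    -0.001] shift now-axes [1.2 0.6 6.5] shift target-axes [1.2 0.6 6.5] len 6.6
```

```bash
python3 -m creep '[[0,0,0,1.2,0.6,1.5,1],[0,0,0,0,0,1.5,1],[0,0,0,0,0,1.5,1],[0,0,0,0,0,1.5,1],[0,0,0,0,0,0,1]]'
python3 go.py 604.2 -107.9 250 42
```

```text
clock: 10.32
eef_pos: [604.5, -107.9, 252.2]
tcp_rot: [3.141, -0.0, 0.732]
contact_force: [0.1, 0.4, -0.1]
opening: 0.294
t 10.32 pos [ 604.5 -107.9  252.2] rpy [ 1.7997e+02 -1.0000e-02  4.1940e+01] F [ 0.1  0.4 -0.1] M [-0.01 -0.01  0.04] op 0.294 q6 0.66
turn [ 0.001 -0.    -0.001] shift now-axes [-0.2 -0.2  2.2] shift target-axes [-0.2 -0.2  2.2] len 2.2
```

```bash
python3 -m creep '[[0,0,0,0,0,1,1],[0,0,0,0,0,1,1],[0,0,0,0,0,1,1],[0,0,0,0,0,0,1]]'
python3 go.py 604.2 -107.9 250 42
```

```text
clock: 10.65
eef_pos: [604.5, -107.9, 249.0]
tcp_rot: [3.141, -0.0, 0.732]
contact_force: [-1.3, -0.5, -0.6]
opening: 0.287
t 10.65 pos [ 604.5 -107.9  249. ] rpy [ 1.7996e+02 -1.0000e-02  4.1940e+01] F [-1.3 -0.5 -0.6] M [-0.05  0.08 -0.01] op 0.287 q6 0.66
turn [ 0.001 -0.    -0.001] shift now-axes [-0.3 -0.2 -1. ] shift target-axes [-0.3 -0.2 -1. ] len 1.1
```

```bash
python3 -m creep '[[0,0,0,0,0,1,1],[0,0,0,0,0,1,1],[0,0,0,0,0,0,1]]'
python3 go.py 604.2 -107.9 250 42
```

```text
clock: 10.9
eef_pos: [604.2, -107.9, 246.9]
tcp_rot: [3.141, 0.001, 0.732]
contact_force: [0.4, -0.4, -0.7]
opening: 0.293
t 10.9 pos [ 604.2 -107.9  246.9] rpy [1.7999e+02 3.0000e-02 4.1950e+01] F [ 0.4 -0.4 -0.7] M [-0.03  0.02 -0.07] op 0.293 q6 0.66
turn [ 0.     0.001 -0.001] shift now-axes [ 0.  -0.  -3.1] shift target-axes [ 0.  -0.  -3.1] len 3.1
```

```bash
python3 -m creep '[[0,0,0,0,0,1,1],[0,0,0,0,0,1,1],[0,0,0,0,0,0,1]]'
python3 go.py 604.2 -107.9 250 42
```

```text
clock: 11.15
eef_pos: [604.2, -108.0, 244.6]
tcp_rot: [3.141, 0.0, 0.732]
contact_force: [-0.7, -0.7, -0.1]
opening: 0.289
t 11.15 pos [ 604.2 -108.   244.6] rpy [1.7999e+02 2.0000e-02 4.1950e+01] F [-0.7 -0.7 -0.1] M [-0.03  0.03 -0.06] op 0.289 q6 0.66
turn [ 0.     0.    -0.001] shift now-axes [ 0.  -0.  -5.4] shift target-axes [ 0.  -0.  -5.4] len 5.4
```

The tool is already 7 mm below the expected contact height and the force is still about zero. Either the knob has engaged or it's beside the shaft, so I'll look.

```bash
python3 - <<'E'
from h import *
for n,b in (("scene",(260,130,340,200)),):
    f=grab_frame(n); x0,y0,x1,y1=b
    cv2.imwrite(f"pics/{n}5.png",cv2.resize(f["color"][y0:y1,x0:x1,::-1],None,fx=8,fy=8,interpolation=cv2.INTER_CUBIC))
E
```

```text
(no output)
```

View pics/scene5.png

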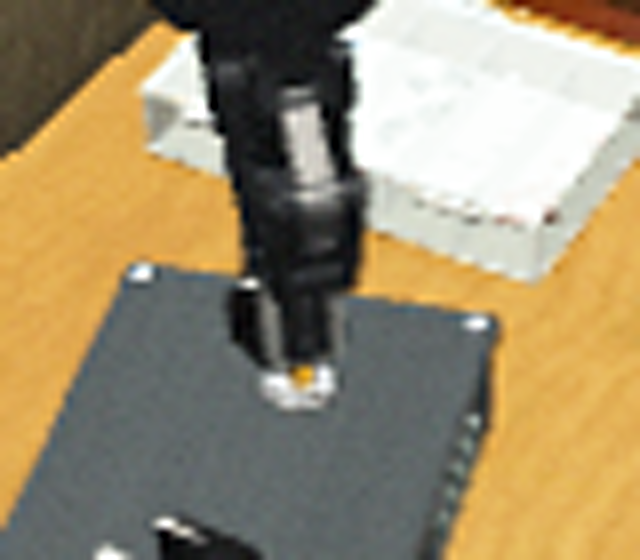

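The shaft top has disappeared into the knob and only its foot shows, near (302,372), so the bore seems engaged. I'll keep lowering.

```bash
python3 -m creep '[[0,0,0,0,0,1,1],[0,0,0,0,0,1,1],[0,0,0,0,0,1,1],[0,0,0,0,0,0,1]]' 70
python3 go.py 604.2 -107.9 250 42
```

```text
clock: 11.53
eef_pos: [604.2, -108.0, 241.3]
tcp_rot: [3.141, 0.0, 0.732]
contact_force: [-1.6, -0.9, -0.6]
opening: 0.284
t 11.53 pos [ 604.2 -108.   241.3] rpy [1.7999e+02 3.0000e-02 4.1950e+01] F [-1.6 -0.9 -0.6] M [0.02 0.05 0.03] op 0.284 q6 0.66
turn [ 0.     0.    -0.001] shift now-axes [ 0.  -0.1 -8.7] shift target-axes [ 0.  -0.1 -8.7] len 8.7
```

```bash
python3 -m creep '[[0,0,0,0,0,1,1],[0,0,0,0,0,1,1],[0,0,0,0,0,1,1],[0,0,0,0,0,0,1]]'
python3 go.py 604.2 -107.9 250 42
```

```text
clock: 11.87
eef_pos: [604.2, -108.0, 238.0]
tcp_rot: [3.141, 0.0, 0.732]
contact_force: [-1.2, 1.0, -0.9]
opening: 0.278
t 11.87 pos [ 604.2 -108.   238. ] rpy [1.7999e+02 3.0000e-02 4.1940e+01] F [-1.2  1.  -0.9] M [-0.01  0.08 -0.01] op 0.278 q6 0.66
turn [ 0.     0.    -0.001] shift now-axes [  0.1  -0.1 -12. ] shift target-axes [  0.1  -0.1 -12. ] len 12.0
```

```bash
python3 -m creep '[[0,0,0,0,0,1,1],[0,0,0,0,0,0,1]]'; python3 -m creep '[[0,0,0,0,0,1,1],[0,0,0,0,0,0,1]]'; python3 -m creep '[[0,0,0,0,0,1,1],[0,0,0,0,0,0,1]]'; python3 go.py 604.2 -107.9 232 42
```

```text
clock: 12.03
eef_pos: [604.2, -108.0, 236.8]
tcp_rot: [3.142, 0.0, 0.732]
contact_force: [-0.4, -0.4, -0.3]
opening: 0.285
clock: 12.2
eef_pos: [604.3, -108.0, 235.9]
tcp_rot: [3.141, 0.0, 0.732]
contact_force: [-0.6, -0.0, 2.6]
opening: 0.282
clock: 12.37
eef_pos: [604.3, -108.0, 235.3]
tcp_rot: [3.141, 0.0, 0.732]
contact_force: [-1.7, -0.1, 3.5]
opening: 0.281
t 12.37 pos [ 604.3 -108.   235.3] rpy [1.7999e+02 3.0000e-02 4.1940e+01] F [-1.7 -0.1  3.5] M [ 0.06  0.32 -0.03] op 0.281 q6 0.66
turn [ 0.     0.    -0.001] shift now-axes [ 0.  -0.1  3.3] shift target-axes [ 0.  -0.1  3.3] len 3.3
```

Contact came at TCP z≈236, where home was expected, and the force is now 3.5 N, close to the spring preload. I'm pressing further in small steps.

```bash
for i in 1; do python3 -m creep '[[0,0,0,0,0,1,1],[0,0,0,0,0,0,1]]'; python3 -m creep '[[0,0,0,0,0,1,1],[0,0,0,0,0,0,1]]'; python3 -m creep '[[0,0,0,0,0,1,1],[0,0,0,0,0,0,1]]';  done
```

```text
clock: 12.53
eef_pos: [604.3, -108.0, 234.6]
tcp_rot: [3.141, 0.0, 0.732]
contact_force: [-1.6, 0.6, 3.9]
opening: 0.282
clock: 12.7
eef_pos: [604.2, -108.0, 233.8]
tcp_rot: [3.141, 0.0, 0.732]
contact_force: [-2.2, 0.3, 4.4]
opening: 0.281
clock: 12.87
eef_pos: [604.2, -108.0, 233.0]
tcp_rot: [3.141, 0.0, 0.732]
contact_force: [-3.1, -0.0, 5.9]
opening: 0.284
```

```bash
python3 -m creep '[[0,0,0,0,0,1,1],[0,0,0,0,0,0,1]]'; python3 -m creep '[[0,0,0,0,0,1,1],[0,0,0,0,0,0,1]]'; python3 -m creep '[[0,0,0,0,0,1,1],[0,0,0,0,0,0,1]]'
```

```text
clock: 13.03
eef_pos: [604.3, -108.0, 232.3]
tcp_rot: [3.141, 0.0, 0.732]
contact_force: [-3.7, 0.4, 6.3]
opening: 0.28
clock: 13.2
eef_pos: [604.3, -108.0, 231.9]
tcp_rot: [3.141, 0.0, 0.732]
contact_force: [-2.4, -0.5, 6.7]
opening: 0.281
clock: 13.37
eef_pos: [604.3, -108.0, 232.0]
tcp_rot: [3.141, 0.0, 0.732]
contact_force: [-3.7, -0.0, 6.4]
opening: 0.278
```

```bash
python3 -m creep '[[0,0,0,0,0,1.5,1],[0,0,0,0,0,1.5,1]]'; python3 -m creep '[[0,0,0,0,0,2.5,1],[0,0,0,0,0,2.5,1]]'
```

```text
clock: 13.53
eef_pos: [604.4, -108.0, 231.4]
tcp_rot: [3.141, 0.0, 0.732]
contact_force: [-9.6, 1.4, 26.3]
opening: 0.283
clock: 13.7
eef_pos: [604.5, -108.1, 231.2]
tcp_rot: [3.141, 0.0, 0.732]
contact_force: [-12.0, 1.5, 34.5]
opening: 0.282
```

There's a firm end stop at TCP z≈231.5, 4.3 mm below first contact, and the force jumps there. I'll ease to a moderate push, take off the sideways load, and look.

```bash
python3 -m creep '[[0,0,0,0,0,0,1],[0,0,0,-0.25,-0.25,0.6,1],[0,0,0,0,0,1.0,1]]';python3 go.py 604.2 -107.9 232 42
python3 - <<'E'
from h import *
for n,b in (("scene",(250,120,350,215)),("top",(270,110,400,230))):
    f=grab_frame(n); x0,y0,x1,y1=b
    cv2.imwrite(f"pics/{n}6.png",cv2.resize(f["color"][y0:y1,x0:x1,::-1],None,fx=6,fy=6,interpolation=cv2.INTER_CUBIC)[:590])
    if n=="scene":
        print(proj(f,[(603.3,-109.1,51),(603.3,-109.1,45)]).round(1).tolist())
E
```

```text
clock: 13.95
eef_pos: [604.0, -108.0, 232.5]
tcp_rot: [3.14, -0.001, 0.732]
contact_force: [-3.4, 0.8, 6.0]
opening: 0.284
t 13.95 pos [ 604.  -108.   232.5] rpy [ 1.7991e+02 -3.0000e-02  4.1950e+01] F [-3.4  0.8  6. ] M [ 0.04  0.58 -0.02] op 0.284 q6 0.66
turn [ 0.002 -0.001 -0.001] shift now-axes [0.2 0.1 0.5] shift target-axes [0.2 0.1 0.5] len 0.5
[[296.6, 175.8], [296.7, 177.6]]
```

View pics/scene6.png

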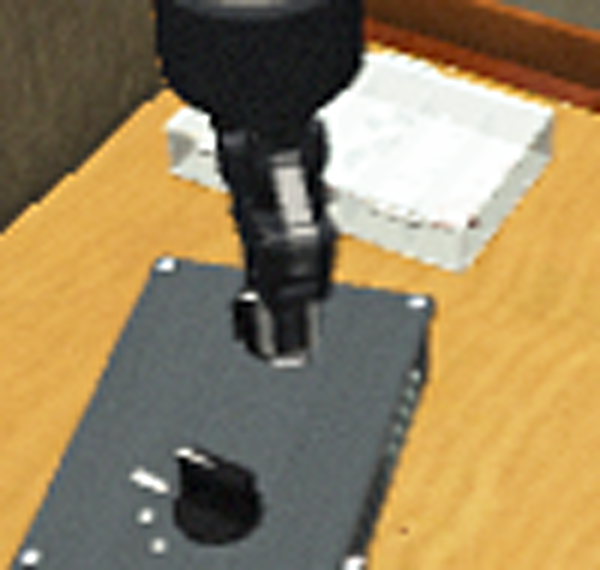

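View pics/top6.png

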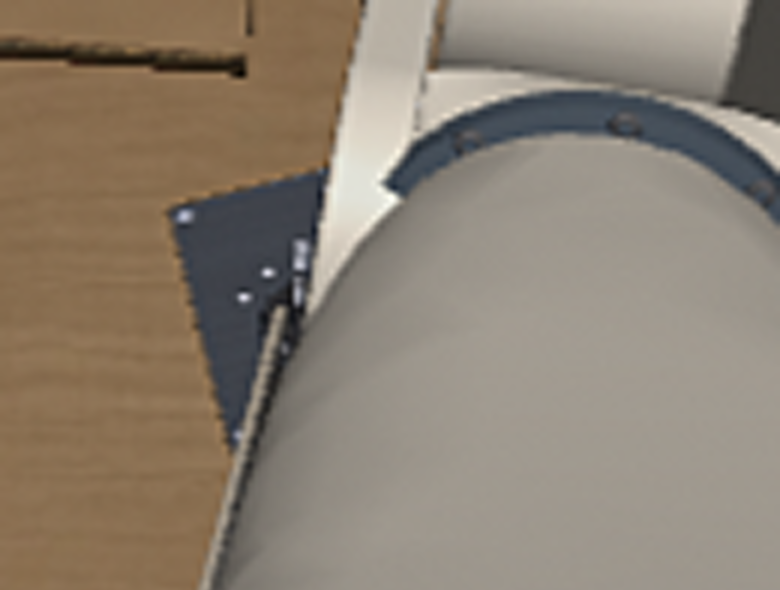

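The knob sits down over the nut, with only a sliver of nut showing at (288,362), and the selector still points at the bar. Last comes a firm but moderate push.

```bash
python3 -m creep '[[0,0,0,0,0,1.2,1],[0,0,0,0,0,1.2,1],[0,0,0,0,0,1.4,1]]'; python3 -m creep '[[0,0,0,0,0,1.4,1]]'
```

```text
clock: 14.3
eef_pos: [604.2, -108.0, 231.5]
tcp_rot: [3.14, -0.001, 0.732]
contact_force: [-8.0, 2.0, 23.2]
opening: 0.283
clock: 14.38
eef_pos: [604.1, -108.0, 231.6]
tcp_rot: [3.14, -0.001, 0.732]
contact_force: [-6.0, 1.1, 20.2]
opening: 0.283
```

```bash
python3 - <<'E'
from h import *
for i in range(10):
    f=grab_frame("scene")
    if i%3==0:
        s=sense(); print(round(s["clock"],2),s["eef_pos"].round(2),s["contact_force"].round(1),round(s["opening"],3))
cv2.imwrite("pics/fin.png",f["color"][:,:,::-1])
E
```

```text
14.43 [ 604.13 -108.    231.52] [-7.3  1.4 19.3] 0.279
14.58 [ 604.13 -107.99  231.54] [-7.3  1.3 18.8] 0.28
14.73 [ 604.11 -108.    231.52] [-7.7  0.8 19.4] 0.281
14.88 [ 604.13 -107.99  231.55] [-6.5  1.5 19.1] 0.28
```

View pics/fin.png

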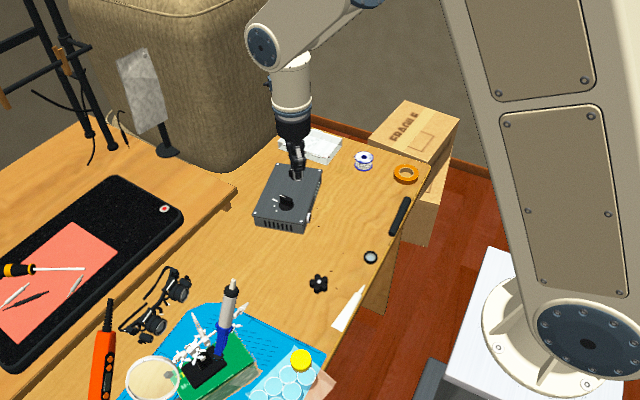

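The push holds steady at about 19 N. The star knob (318,283), lens ring (371,257), tape (405,173), reel (364,160) and jar (301,360) are all where they started. Handing in.

```bash
python3 -c "
from rig import job; print(job.sign_off())"
```

```text
the job is handed in; nothing more can be done
None
```

I turned the selector to the bar mark, fitted the pointer knob on the D-shaft, and handed in at about 15 s of the 54 s allowed. The arm was still gripping the knob and pressing it down.

- **Selector:** After I let go, the top picture showed its white line running straight to the bar mark. Later pictures showed no change.
- **Knob on shaft:** I gripped the knob by its flats and turned it about 8° to match the shaft's flat. It slid on with no measurable resistance, and force began to build about 16 mm below the expected tip height, which is the home depth.
- **Press:** From there the spring force rose from 3.5 N to about 6.5 N over 4 mm, then met a firm stop. The final push held steady at about 19 N for half a second before handing in.
- **Other objects:** The star knob, reel, tape, lens ring and jar looked unmoved in the last picture.

**What did not fully check out:**
- **Side load:** About 7 N sideways remains on the tool while pressing.
- **Peak push:** The push briefly reached about 35 N at the stop before I eased it off.
- **Top view:** The arm blocks the top camera in the final pose. That the knob is fully home rests on the heights, the forces and the scene camera only.

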